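# Post the blue chip tray through the pass box flap

## Robot

A 6-joint arm with a two-finger parallel gripper is mounted at the origin on the work surface. World frame = base frame: x ahead of the robot, y to its left, z up, the work surface at z = 0. Lengths are in m, angles in rad, forces in N, time in s.
With the tool pointing down it reaches from about 0.375 to 0.925 m from the base axis. Payload 5.7 kg.
Tool frame: the origin (TCP) lies between the finger pads; the fingertips stand 17 mm ahead of it and the grasp point (between the pads) lies 2 mm behind it; z points along the fingers, y is the line along which they close (so a half turn about z gives the same grasp; the last joint's range is limited). The gripper opens to 85 mm and grips with 20 to 120 N. Pads are 22 mm wide; open, the fingers measure 114 mm over their backs; the gripper's body (76 mm by 85 mm) begins 54 mm behind the grasp point. The pads swing forward as they close: fully open they stand 13 mm farther back than shut.
Start: joints at [1.187, 0.359, 1.51, -0, 1.272, -0.115], TCP at [0.159, 0.578, 0.248] pointing down, gripper open.
Joint ranges: [-2.97, 2.97], [-1.01, 2.36], [0.21, 2.38], [-0.96, 4.11], [0.2, 2.71], [-2.98, 2.98]. Speed limits (rad/s): [2.39, 2.39, 3.14, 3.14, 3.14, 3.14].

## Interface

Orientations are given as a unit quaternion [x, y, z, w].
In Python, from rig import bot gives the robot as it stands.
- The arm moves only by the tool send_rows, never from a script. Its argument "motion" is a list of rows, each a list of 7 numbers: the turn, a rotation vector about the tool's x, y, z in rad, then the shift along the tool's x, y, z in mm, then the closure, from 0 (fully open) to 1 (shut). A call has 1 to 12 rows; each row shifts and turns the commanded pose from where the row before left it, along the tool's axes as they then stand; what a row does not reach is not made up. A row lasts 1/10 s, in which the tool goes at most 50 mm and 8.59 degrees, less where a joint would pass 70% of its speed; a pose out of reach is approached as far as the arm can. A call with a gripper value outside its range is refused whole. The fingers move at their own pace and stop on an object; "squeeze" is the grip in N (left out, the last holds). Time passes only in rows, so rows that do not move let the fingers close. It gives the time, the measured TCP pose, the force, the opening and the grip force at its end, in the units of the state.
- bot.read_state(): the state, without advancing time (a new reading comes with each control period).
- bot.read_camera(name): name is "side" or "top" or "wrist"; returns the picture (420x560x3 uint8, red, green, blue); there is no depth.
- bot.camera_model(name): a dict with "fx", "fy", "cx", "cy" (pixels), "dist" ([k1, k2, p1, p2, k3] as OpenCV has them; the pictures are not rectified), "R" (3x3) and "t" (3): a world point X has camera coordinates R X + t; the wrist camera has in their place "tool_from_camera" (4x4, takes a point from camera to tool coordinates, whose origin is the TCP and whose axes are the flange's). Camera axes: x right, y down, z forward; pixel columns grow to the right and rows downward; lengths in m; the calibration is good to about 2 mm. A picture is of the moment at which its call begins: read the wrist's pose just before it. camera_model takes no time and is no camera call.
- bot.close_job(): hands the job in; it is judged then, once.
The state is a dict: "time_s": time; "qpos": joint angles; "qd": joint speeds; "tau": joint torques, N m; "eef_pos": TCP position; "orientation": TCP orientation; "force": force on the tool from outside, world axes, zero at the start; "ft_torque": the same for the moment, N m; "opening": finger opening in m; "finger_force": force on a finger pad.
Only numpy, scipy, OpenCV 4.12 (cv2) and the standard library are available. Lean on these libraries where they do the work, as an engineer would, in place of code of your own. Each camera call takes 0.05 s, during which the arm holds its last target. There are 200 camera calls.

## Task

With the fingertips, push the blue chip tray across the bench and in through the hanging flap of the clear pass box, far enough that the flap can fall fully shut behind it, then draw the hand back out so that it does. Slide the tray flat on the bench; do not pick it up or tip it. Leave the amber tray, the jar and the brush where they are.

Things in the scene. Friction and masses are not known exactly. Their poses are not given: they have to be found in the camera images.
- passbox: Clear plastic pass box fixed to the bench, which is its floor. Origin on the bench, at the middle of its open front, straight below the flap's hinge line; x points into the box, y along the hinge, z up. Opening 150 mm wide between two 12 mm steel posts 72 mm tall; 170 mm deep, closed at the back. It stands with its open front to the robot's right: a tray goes in from right to left.
- lintel (a point): Middle of the flap's hinge line, at the top of the opening, 68 mm above the bench: axis of a 6 mm rod across the front. The clear roof with a yellow front strip covers the box at 72 to 76 mm above the bench, starting 2 mm behind this line; nothing stands above the roof.
- flap (a joint): Angle of the flap, rad: 0 hanging shut, grows as its lower edge goes into the box (limit 1.4); opens only inwards. About 90 g, no spring or latch: gravity shuts it, under 1 N at the lower edge opens it. A tray pushed against it opens it; the leaf then rides on tray or fingers, and can fall shut only once the tray's rear is some 20 mm or more past the hinge line.
- flap_edge (a point): Middle of the lower (orange) edge of the flap, a white leaf 142 mm wide and 3 mm thick that reaches 52 mm below its hinge axis, so that when shut it ends 16 mm above the bench.
- blue_tray: The blue chip tray with a pale blue pocket pattern: flat square box 51 x 51 x 20 mm, 40 to 90 g, loose on the bench. Origin at the centre of its underside; x and y along its sides, z up. Starts 9 to 13 cm in front of the flap, left or right of the opening's middle, turned a little.
- amber_tray: The amber-yellow tray with brown pockets, same size, loose, beside the blue one on the other side of the opening's middle: to be left alone. Origin at the centre of its underside.
- jar: Amber glass jar with a white cap, 52 mm diameter, 75 mm tall, loose, beside the pass box's front on its -y side: to be left alone. Origin at the centre of its underside.
- brush: Dusting brush with a black handle, loose, lying on the bench beside the pass box's front on its +y side: to be left alone. It lies along its x axis. Origin on the bench under its middle.
There are look-alikes about, which are no part of the job. There is more than one size of the passbox; the one meant has the size given above.

How it is judged:
By the outcome, as a careful person would: the job done as asked, in the order asked, and still so for the second after the job is handed in, with the robot touching nothing.
It also fails if it takes over 51 s, if anything falls off the work surface, if the arm or the gripper's body presses on something with over 40 N, if the wrist force passes 120 N, or if a joint passes its speed limit or range.

## Working session

There is one attempt and no reset: what is moved stays moved. The work goes in short steps, Python scripts to look and compute and a tool call to move; the robot and the scene stay as the last step left them, time stands still between calls to the robot, and variables do not carry over. Pictures are saved under pics/ and viewed, at most 10 in all, crops included, and the job is handed in when it is done.

Besides the shell and the picture viewer there is one more tool, called after "Call:" in YAML: its name, and indented under it one key for each argument. send_rows: Moves the arm, as the interface text tells. Its arguments: {"type":"object","properties":{"motion":{"type":"array"},"squeeze":{"type":"number"}},"required":["motion"]}

```bash
mkdir -p pics; ls; python3 - <<'E'
from rig import bot
import cv2
s=bot.read_state();print(s['time_s'],s['eef_pos'],s['orientation'],s['opening'])
for n in("side","top"):
    im=bot.read_camera(n);cv2.imwrite(f"pics/{n}0.png",im[:,:,::-1]);m=bot.camera_model(n);print(n,m)
print(bot.camera_model("wrist"))
E
```

```text
pics
0.0 [0.15910202 0.57785129 0.24745424] [ 1.33994128e-01  9.90981695e-01 -8.92973675e-04 -2.36512551e-04] 0.08538029329884916
side {'fx': 379.33258859850554, 'fy': 379.33258859850554, 'cx': 284.8738770819179, 'cy': 207.74723733177333, 'dist': array([-0.03182804,  0.        ,  0.        ,  0.        ,  0.        ]), 'R': array([[ 0.90108003, -0.43362056,  0.00529072],
       [-0.32870019, -0.69090787, -0.64389635],
       [ 0.28286209,  0.57846308, -0.76509444]]), 't': array([-0.53660893,  0.21682187,  0.62035442])}
top {'fx': 480.73620882825827, 'fy': 480.73620882825827, 'cx': 282.6928395244113, 'cy': 216.37747922935486, 'dist': array([-0.00369882,  0.        ,  0.        ,  0.        ,  0.        ]), 'R': array([[-0.00930885, -0.99991051,  0.00960768],
       [-0.99569748,  0.00838291, -0.09228356],
       [ 0.09219476, -0.01042539, -0.99568642]]), 't': array([-0.03398803,  0.58447962,  0.95667863])}
{'fx': 301.4304865243555, 'fy': 301.4304865243555, 'cx': 280.89588407252694, 'cy': 207.20897596591954, 'dist': array([-0.03244404,  0.        ,  0.        ,  0.        ,  0.        ]), 'tool_from_camera': array([[ 1.00581082e-03, -9.51800560e-01, -3.06715963e-01,
         7.87284964e-02],
       [ 9.99998569e-01,  5.40173673e-04,  1.60301986e-03,
        -6.02358618e-04],
       [-1.36007531e-03, -3.06717136e-01,  9.51799742e-01,
        -1.25022301e-01],
       [ 0.00000000e+00,  0.00000000e+00,  0.00000000e+00,
         1.00000000e+00]])}
```

View pics/side0.png

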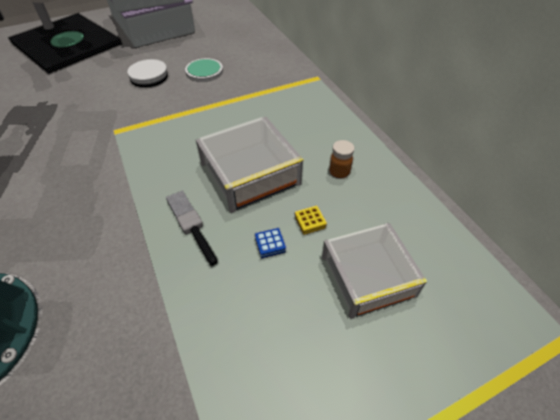

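View pics/top0.png

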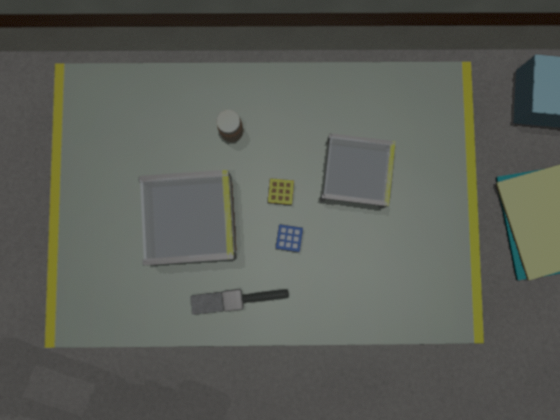

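Side view: the large box is at about (250,165) with its yellow strip at about (265,173). The blue tray is at (270,242), amber at (311,219), jar at (341,160) and brush at (200,232). In the top view, blue is at (289,238), amber at (281,191), the yellow strip at (228,217), and the small decoy box is on the right. Next I'll measure these.

```bash
cat > h.py <<'E'
import numpy as np,cv2
from rig import bot
def rays(n,px):
    m=bot.camera_model(n);K=np.array([[m['fx'],0,m['cx']],[0,m['fy'],m['cy']],[0,0,1]])
    u=cv2.undistortPoints(np.float64(px).reshape(-1,1,2),K,m['dist']).reshape(-1,2)
    if 'R' in m: R,t=np.array(m['R']),np.array(m['t'])
    else:
        from scipy.spatial.transform import Rotation as Ro
        s=bot.read_state();T=np.eye(4);T[:3,:3]=Ro.from_quat(s['orientation']).as_matrix();T[:3,3]=s['eef_pos']
        T=np.linalg.inv(T@m['tool_from_camera']);R,t=T[:3,:3],T[:3,3]
    return -R.T@t,np.c_[u,np.ones(len(u))]@R
def plane(n,px,z):
    c,d=rays(n,px);return c+d*((z-c[2])/d[:,2])[:,None]
def tri(a,pa,b,pb):
    c1,d1=rays(a,[pa]);c2,d2=rays(b,[pb]);A=np.c_[d1[0],-d2[0]]
    s=np.linalg.lstsq(A,c2-c1,rcond=None)[0];p,q=c1+s[0]*d1[0],c2+s[1]*d2[0]
    return (p+q)/2,np.linalg.norm(p-q)
def blobs(im,lo,hi,amin=40):
    k=cv2.inRange(cv2.cvtColor(im,cv2.COLOR_RGB2HSV),np.array(lo),np.array(hi))
    k=cv2.morphologyEx(k,cv2.MORPH_CLOSE,np.ones((5,5)))
    cs=cv2.findContours(k,cv2.RETR_EXTERNAL,cv2.CHAIN_APPROX_NONE)[0]
    return sorted([c.reshape(-1,2) for c in cs if cv2.contourArea(c)>amin],key=lambda c:-cv2.contourArea(c.reshape(-1,1,2)))
def rect(P):
    (c,w,a)=cv2.minAreaRect(np.float32(P[:,:2]*1000));return np.round(c,1),np.round(w,1),round(a,1)
BLUE=((105,120,50),(130,255,255));YEL=((20,120,80),(32,255,255))
E
python3 - <<'E'
from h import *
I={n:cv2.imread(f"pics/{n}0.png")[:,:,::-1].copy() for n in("side","top")}
for nm,r in(("blue",BLUE),("yel",YEL)):
  for n in I:
    for c in blobs(I[n],*r):
      print(nm,n,cv2.contourArea(c.reshape(-1,1,2)),c.mean(0).round(1),cv2.boundingRect(c),'z0.02:',rect(plane(n,c,.02)),'z.076',rect(plane(n,c,.076)))
big={n:cv2.resize(I[n][y:y+150,x:x+200],None,fx=4 if n else 4,fy=4,interpolation=cv2.INTER_CUBIC) for n,(x,y) in{"top":(130,150),"side":(165,105)}.items()}
for n in big: cv2.imwrite(f"pics/{n}_crop.png",big[n][:,:,::-1])
E
```

```text
blue side 589.0 [269.7 242.5] (255, 228, 30, 30) z0.02: (array([537. , -55.4]), array([57.5, 49.9]), 80.7) z.076 (array([522.2, -91.7]), array([52.1, 45.2]), 80.7)
yel side 1956.5 [497.2 383.6] (428, 337, 132, 83) z0.02: (array([ 749.1, -440.2]), array([271. ,  20.5]), 0.1) z.076 (array([ 714.4, -440.3]), array([245.5,  18.6]), 0.1)
yel side 681.0 [216.  104.5] (114, 77, 206, 57) z0.02: (array([613. , 414.7]), array([ 19.1, 581.1]), 89.9) z.076 (array([591.1, 334.4]), array([ 17.3, 526.6]), 89.9)
yel side 560.0 [309.8 219.6] (295, 206, 32, 28) z0.02: (array([632.6, -39.1]), array([59.3, 54.1]), 84.6) z.076 (array([608.8, -76.8]), array([53.7, 49. ]), 84.6)
yel side 107.5 [377.9 295.1] (357, 288, 43, 15) z0.02: (array([ 659.8, -236.3]), array([ 9.2, 79.7]), 83.2) z.076 (array([ 633.5, -255.5]), array([ 8.3, 72.2]), 83.2)
yel top 2216.0 [ 54. 205.] (45, 64, 19, 284) z0.02: (array([619.3, 431.2]), array([ 18.2, 586.9]), 89.9) z.076 (array([612.2, 405.1]), array([ 17.2, 553.6]), 89.9)
yel top 2152.0 [472.5 202. ] (462, 62, 22, 281) z0.02: (array([ 619.4, -433.9]), array([ 18.5, 586.3]), 89.9) z.076 (array([ 612.3, -410.9]), array([ 17.5, 553. ]), 89.9)
yel top 449.5 [280.6 191. ] (269, 180, 24, 24) z0.02: (array([637.2, -35.2]), array([45.3, 47.4]), 83.8) z.076 (array([629. , -34.8]), array([42.8, 44.7]), 83.8)
```

View pics/top_crop.png

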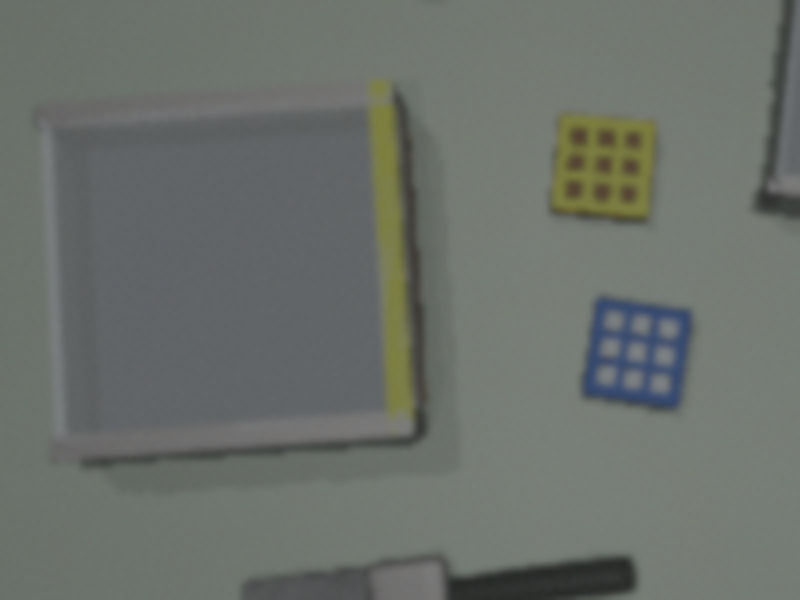

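View pics/side_crop.png

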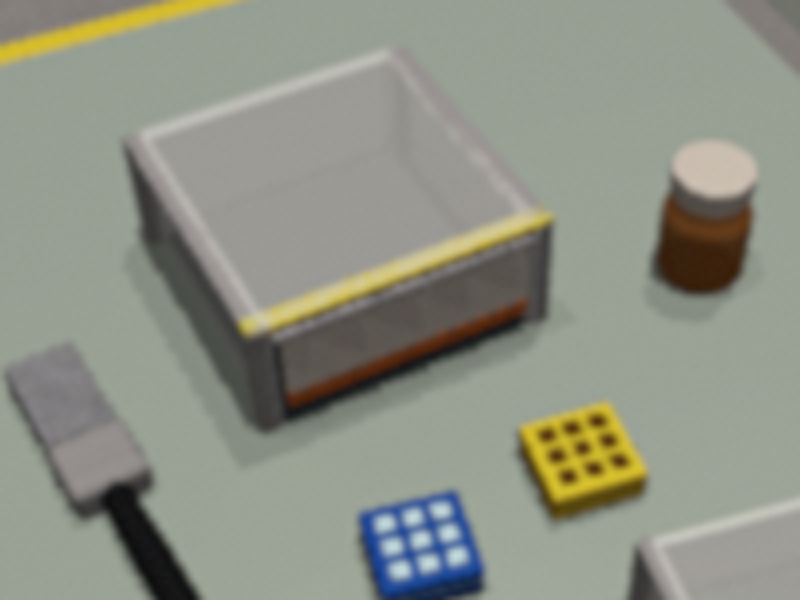

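The crops show the strip's ends at (392,88) and (413,412) in the top crop and (548,216) and (243,328) in the side crop. The flap's orange edge and both trays' corners are clear. I'll turn these into positions.

```bash
python3 - <<'E'
from h import *
T=lambda *p:[(130+x/4-.375,150+y/4-.375) for x,y in p]
S=lambda *p:[(165+x/4-.375,105+y/4-.375) for x,y in p]
def t(nm,a,b):
    p,e=tri("top",T(a)[0],"side",S(b)[0]);print(nm,(p*1000).round(1),round(e*1000,1))
t("strip far end",(380,82),(548,214));t("strip near",(400,412),(245,326))
t("blue c",(637,352),(419,535));t("amber c",(604,165),(583,448))
f=T((391,84),(412,412));print("front edge z76",plane("top",f,.076).round(4).tolist())
s=S((552,220),(243,333));print("side front z76",plane("side",s,.076).round(4).tolist())
print("post foot near side",plane("side",S((270,432),(545,320)),0).round(4).tolist())
print("orange edge z16",plane("side",S((290,407),(527,318)),.016).round(4).tolist())
for nm,c in(("blue",T((597,297),(692,311),(680,410),(584,396))),("amber",T((558,114),(656,120),(651,218),(551,212)))):
    P=plane("top",c,.02);print(nm,rect(P),P[:,:2].round(4).tolist())
print("brush",plane("top",T((632,570),(445,560),(445,600)),.01).round(4).tolist())
E
```

```text
strip far end [670.9  74.6  76. ] 1.6
strip near [504.7  65.8  75.7] 11.5
blue c [539.4 -51.   25.6] 2.6
amber c [636.7 -35.   21.8] 2.1
front edge z76 [[0.6706, 0.0689, 0.076], [0.5102, 0.0586, 0.076]]
side front z76 [[0.6698, 0.0698, 0.076], [0.4966, 0.0628, 0.076]]
post foot near side [[0.5015, 0.0604, 0.0], [0.6692, 0.0705, 0.0]]
orange edge z16 [[0.5136, 0.0587, 0.016], [0.6535, 0.0627, 0.016]]
blue (array([540.2, -52.2]), array([49.7, 52. ]), 82.0) [[0.5694, -0.0312], [0.5617, -0.0801], [0.511, -0.0732], [0.5186, -0.0241]]
amber (array([637.5, -35.4]), array([51.8, 51.3]), 86.1) [[0.6648, -0.0118], [0.6613, -0.0627], [0.6101, -0.0595], [0.6136, -0.0079]]
brush [[0.4295, -0.048, 0.01], [0.4355, 0.0479, 0.01], [0.4152, 0.0479, 0.01]]
```

```bash
cat >> h.py <<'E'
from scipy.spatial.transform import Rotation as Ro
def goal(head,elev):
    a,e=np.radians([head,elev]);h=np.array([np.sin(a),np.cos(a),0]);k=np.array([0,0,1])
    d=h*np.cos(e)-k*np.sin(e);u=h*np.sin(e)+k*np.cos(e);return Ro.from_matrix(np.c_[u,np.cross(d,u),d])
def mv(p,head=12,elev=35):
    s=bot.read_state();R=Ro.from_quat(s['orientation']);p0=np.array(s['eef_pos'])
    print('t',s['time_s'],'pos',p0.round(4),'tip',(p0+.017*R.as_matrix()[:,2]).round(4),'f',np.round(s['force'],1),'q',np.round(s['qpos'],2))
    print('shift mm',(R.inv().apply(np.array(p)-p0)*1000).round(1),'then turn',(R.inv()*goal(head,elev)).as_rotvec().round(4))
E
python3 -c "
from h import *
mv([.5,-.17,.25])"
```

```text
t 0.1 pos [0.1591 0.5779 0.2475] tip [0.1591 0.5779 0.2305] f [-1.  -0.5  0.1] q [ 1.19  0.36  1.51 -0.    1.27 -0.12]
shift mm [-527.2 -630.5   -1.5] then turn [-0.7221  0.7659  1.3839]
```

Call:
send_rows:
  motion:
    - [0,0,0,-29,-35,0,0.75]
    - [0,0,0,-29,-35,0,0.75]
    - [0,0,0,-29,-35,0,0.75]
    - [0,0,0,-29,-35,0,0.75]
    - [0,0,0,-29,-35,0,0.75]
    - [0,0,0,-29,-35,0,0.75]
    - [0,0,0,-29,-35,0,0.75]
    - [0,0,0,-29,-35,0,0.75]
    - [0,0,0,-29,-35,0,0.75]
    - [0,0,0,-29,-35,0,0.75]
    - [0,0,0,-29,-35,0,0.75]
    - [0,0,0,-29,-35,0,0.75]
  squeeze: 20

```text
time_s: 1.3
eef_pos: [0.3835, 0.0793, 0.2483]
orientation: [0.134, 0.991, 0.0, 0.0]
force: [0.8, 0.7, 0.5]
opening: 0.0215
finger_force: 0.0
```

Call:
send_rows:
  motion:
    - [0,0,0,-29,-35,0,0.75]
    - [0,0,0,-29,-35,0,0.75]
    - [0,0,0,-29,-35,0,0.75]
    - [0,0,0,-29,-35,0,0.75]
    - [0,0,0,-29,-35,0,0.75]
    - [0,0,0,-29,-35,0,0.75]
    - [0,0,0,0,0,0,0.75]

```text
time_s: 2.0
eef_pos: [0.498, -0.1729, 0.2483]
orientation: [0.136, 0.991, -0.001, 0.002]
force: [0.6, 0.9, -0.0]
opening: 0.0215
finger_force: 0.0
```

Call:
send_rows:
  motion:
    - [-0.0602,0.0638,0.1153,0,0,0,0.75]
    - [-0.0602,0.0638,0.1153,0,0,0,0.75]
    - [-0.0602,0.0638,0.1153,0,0,0,0.75]
    - [-0.0602,0.0638,0.1153,0,0,0,0.75]
    - [-0.0602,0.0638,0.1153,0,0,0,0.75]
    - [-0.0602,0.0638,0.1153,0,0,0,0.75]
    - [-0.0602,0.0638,0.1153,0,0,0,0.75]
    - [-0.0602,0.0638,0.1153,0,0,0,0.75]
    - [-0.0602,0.0638,0.1153,0,0,0,0.75]
    - [-0.0602,0.0638,0.1153,0,0,0,0.75]
    - [-0.0602,0.0638,0.1153,0,0,0,0.75]
    - [-0.0602,0.0638,0.1153,0,0,0,0.75]

```text
time_s: 3.2
eef_pos: [0.4954, -0.1673, 0.2481]
orientation: [0.69, 0.556, 0.36, -0.292]
force: [0.1, 0.6, 0.4]
opening: 0.0211
finger_force: 0.0
```

```bash
python3 -c "
from h import *
mv([.5241,-.1346,.07]);mv([.5241,-.1346,.023])"
```

```text
t 3.2 pos [ 0.4954 -0.1673  0.2481] tip [ 0.4983 -0.1537  0.2384] f [0.1 0.6 0.4] q [-0.92  0.56  1.6   0.68  1.7  -0.87]
shift mm [-124.6   21.6  132.8] then turn [ 0.002  -0.0044 -0.0046]
t 3.2 pos [ 0.4954 -0.1673  0.2481] tip [ 0.4983 -0.1537  0.2384] f [0.1 0.6 0.4] q [-0.92  0.56  1.6   0.68  1.7  -0.87]
shift mm [-163.2   21.7  159.6] then turn [ 0.002  -0.0044 -0.0046]
```

Call:
send_rows:
  motion:
    - [0,0,0,-25,4,27,0.75]
    - [0,0,0,-25,4,27,0.75]
    - [0,0,0,-25,4,27,0.75]
    - [0,0,0,-25,5,27,0.75]
    - [0,0,0,-25,5,25,0.75]
    - [0,0,0,0,0,0,0.75]

```text
time_s: 3.8
eef_pos: [0.5233, -0.133, 0.0665]
orientation: [0.689, 0.557, 0.359, -0.294]
force: [-0.6, 0.3, 0.5]
opening: 0.0214
finger_force: 0.0
```

```bash
python3 - <<'E'
from h import *
a=bot.read_camera("side");w=bot.read_camera("wrist")
mv([.5241,-.1346,.023])
o=np.hstack([cv2.resize(a[80:380,150:430],(400,428)),cv2.resize(w,(400,300)).copy() if 0 else cv2.copyMakeBorder(cv2.resize(w,(400,300)),0,128,0,0,0)])
cv2.imwrite("pics/a1.png",o[:,:,::-1])
E
```

```text
t 3.9 pos [ 0.5244 -0.1346  0.0701] tip [ 0.5273 -0.121   0.0604] f [ 0.1 -0.6  1.1] q [-0.85  0.82  1.67  0.73  1.42 -1.05]
shift mm [-38.7  -0.2  26.9] then turn [-0.0013 -0.0034 -0.0004]
```

View pics/a1.png

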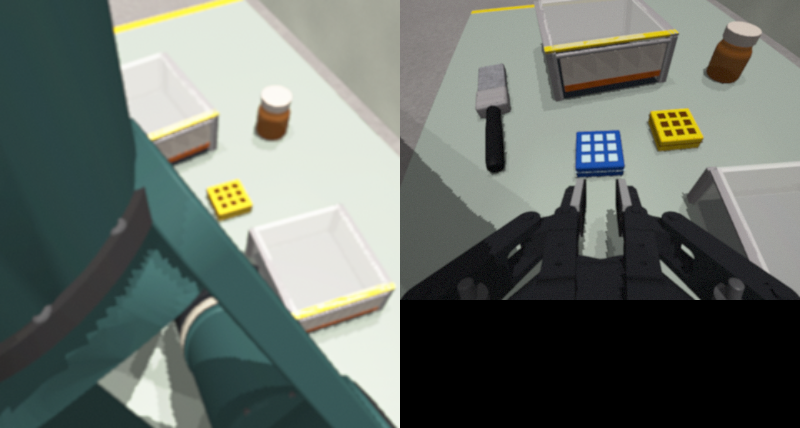

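The wrist view shows both fingertips squarely behind the blue tray (tray about (600,152) in the collage, opening about (615,65)). Post feet are at about (566,97) and (672,83). The small box's corner is to the right, so I'll check clearances before lowering.

```bash
python3 - <<'E'
from h import *
W=lambda *p:[((x-400)*1.4,y*1.4) for x,y in p]
print("decoy foot top",plane("top",[(318.4,201.5)],0).round(4),"z.06",plane("top",[(321,197)],.06).round(4))
print("post feet",plane("wrist",W((566,97),(672,83)),0).round(4).tolist())
print("orange ends",plane("wrist",W((563,90),(670,76)),.016).round(4).tolist())
print("strip front",plane("wrist",W((546,51),(677,37)),.074).round(4).tolist())
print("decoy feet/top",plane("wrist",W((692,207)),0).round(4),plane("wrist",W((713,167)),.07).round(4))
print("blue rear foot",plane("wrist",W((578,174),(623,174)),0).round(4).tolist(),"top",rect(plane("wrist",W((577,131),(621,131),(624,170),(576,170)),.02)))
E
```

```text
decoy foot top [[ 0.6176 -0.1151  0.    ]] z.06 [[ 0.6191 -0.1153  0.06  ]]
post feet [[0.5139, 0.0651, 0.0], [0.6812, 0.0651, 0.0]]
orange ends [[0.5113, 0.0611, 0.016], [0.6722, 0.062, 0.016]]
strip front [[0.499, 0.0623, 0.074], [0.6673, 0.0638, 0.074]]
decoy feet/top [[ 0.6185 -0.1298  0.    ]] [[ 0.612  -0.1256  0.07  ]]
blue rear foot [[0.5125, -0.0683, 0.0], [0.561, -0.0785, 0.0]] top (array([539. , -54.3]), array([52.7, 50.9]), 78.1)
```

Call:
send_rows:
  motion:
    - [0,0,0,-10,0,7,0.75]
    - [0,0,0,-10,0,7,0.75]
    - [0,0,0,-10,0,7,0.75]
    - [0,0,0,-9,0,6,0.75]
    - [0,0,0,0,0,0,0.75]
    - [0,0,0,0,0,0,0.75]

```text
time_s: 4.5
eef_pos: [0.5246, -0.1355, 0.0221]
orientation: [0.689, 0.558, 0.36, -0.291]
force: [-1.3, -0.5, -0.3]
opening: 0.0212
finger_force: 0.0
```

Call:
send_rows:
  motion:
    - [0,0,0,5.7,0,8.2,0.75]
    - [0,0,0,5.7,0,8.2,0.75]
    - [0,0,0,3.4,0,4.9,0.75]
    - [0,0,0,3.4,0,4.9,0.75]
    - [0,0,0,2.3,0,3.3,0.75]
    - [0,0,0,2.3,0,3.3,0.75]
    - [0,0,0,2.3,0,3.3,0.75]
    - [0,0,0,2.3,0,3.3,0.75]
    - [0,0,0,2.3,0,3.3,0.75]
    - [0,0,0,2.3,0,3.3,0.75]
    - [0,0,0,2.3,0,3.3,0.75]
    - [0,0,0,0,0,0,0.75]

```text
time_s: 5.7
eef_pos: [0.5371, -0.0762, 0.0222]
orientation: [0.689, 0.558, 0.36, -0.291]
force: [0.2, 0.7, -0.7]
opening: 0.0218
finger_force: 0.0
```

```bash
python3 - <<'E'
from h import *
w=bot.read_camera("wrist");mv([.574,.1,.023]);cv2.imwrite("pics/a2.png",w[:,:,::-1])
E
```

```text
t 5.75 pos [ 0.5371 -0.0765  0.0222] tip [ 0.54   -0.0628  0.0125] f [ 0.2 -0.2 -0.2] q [-0.76  0.88  1.73  0.81  1.29 -1.11]
shift mm [103.8  -0.5 147.4] then turn [-0.0002 -0.0018  0.0006]
```

View pics/a2.png

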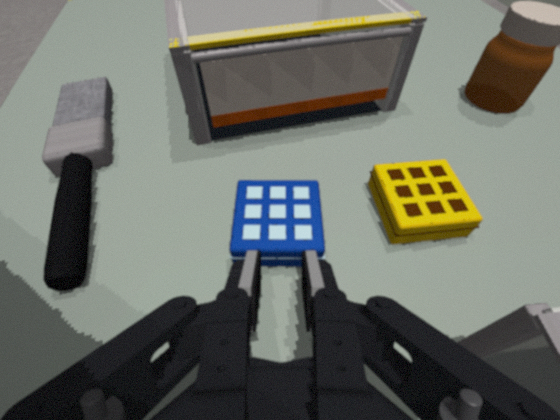

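The tips touch the tray's rear face squarely at (277,258). The tray is straight and heading between the posts at (200,130) and (395,95). I'll push on.

Call:
send_rows:
  motion:
    - [0,0,0,2.3,0,3.3,0.75]
    - [0,0,0,3.4,0,4.9,0.75]
    - [0,0,0,3.4,0,4.9,0.75]
    - [0,0,0,3.4,0,4.9,0.75]
    - [0,0,0,3.4,0,4.9,0.75]
    - [0,0,0,3.4,0,4.9,0.75]
    - [0,0,0,3.4,0,4.9,0.75]
    - [0,0,0,3.4,0,4.9,0.75]
    - [0,0,0,3.4,0,4.9,0.75]
    - [0,0,0,2.3,0,3.3,0.75]
    - [0,0,0,2.3,0,3.3,0.75]
    - [0,0,0,0,0,0,0.75]

```text
time_s: 6.95
eef_pos: [0.5495, -0.0178, 0.0221]
orientation: [0.689, 0.558, 0.36, -0.291]
force: [-0.6, 0.0, 0.6]
opening: 0.0213
finger_force: 0.0
```

```bash
python3 - <<'E'
from h import *
w=bot.read_camera("wrist");mv([.574,.1,.023]);cv2.imwrite("pics/a3.png",w[:,:,::-1])
E
```

```text
t 7.0 pos [ 0.5496 -0.0181  0.0221] tip [ 0.5524 -0.0045  0.0124] f [-0.1  0.  -0.2] q [-0.68  0.87  1.78  0.89  1.23 -1.11]
shift mm [69.8 -0.6 98.4] then turn [-0.0001 -0.0017  0.0007]
```

View pics/a3.png

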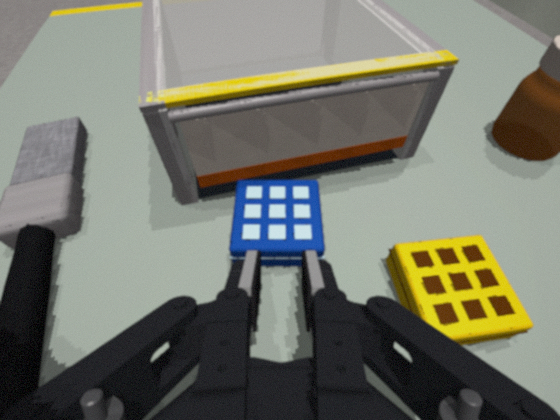

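The tray is just short of the flap at (277,180), inside the left post's foot at (185,195) with about 25 mm to spare. I'll keep pushing through the flap.

Call:
send_rows:
  motion:
    - [0,0,0,2.3,0,3.3,0.75]
    - [0,0,0,3.4,0,4.9,0.75]
    - [0,0,0,3.4,0,4.9,0.75]
    - [0,0,0,3.4,0,4.9,0.75]
    - [0,0,0,3.4,0,4.9,0.75]
    - [0,0,0,3.4,0,4.9,0.75]
    - [0,0,0,3.4,0,4.9,0.75]
    - [0,0,0,3.4,0,4.9,0.75]
    - [0,0,0,3.4,0,4.9,0.75]
    - [0,0,0,3.4,0,4.9,0.75]
    - [0,0,0,3.4,0,4.9,0.75]
    - [0,0,0,2.3,0,3.3,0.75]

```text
time_s: 8.2
eef_pos: [0.5637, 0.0484, 0.0219]
orientation: [0.689, 0.558, 0.36, -0.291]
force: [-0.6, -1.8, -0.2]
opening: 0.0213
finger_force: 0.6
```

```bash
python3 - <<'E'
from h import *
print("feet",plane("wrist",[(197,195),(405,157)],0).round(4).tolist()) if 0 else None
w=bot.read_camera("wrist");mv([.574,.1,.023]);cv2.imwrite("pics/a4.png",w[:,:,::-1])
E
```

```text
t 8.25 pos [0.5636 0.0489 0.022 ] tip [0.5665 0.0625 0.0123] f [0.4 0.4 0.2] q [-0.56  0.86  1.83  0.99  1.17 -1.11]
shift mm [30.7 -0.4 42.2] then turn [-0.0004 -0.002   0.0007]
```

View pics/a4.png

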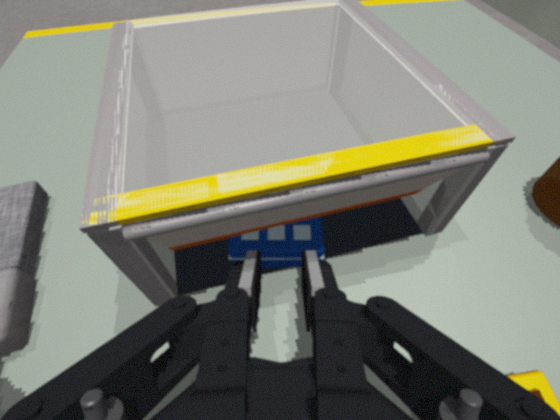

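The tray is under the flap (orange edge resting on it at (275,225)), and the fingers are clear of both posts. For the last stretch I'll steer slightly away from the left post.

Call:
send_rows:
  motion:
    - [0,0,0,2.3,0.5,3.3,0.75]
    - [0,0,0,2.3,0.7,3.3,0.75]
    - [0,0,0,2.3,0.7,3.3,0.75]
    - [0,0,0,2.3,0.7,3.3,0.75]
    - [0,0,0,2.3,0.7,3.3,0.75]
    - [0,0,0,2.3,0.5,3.3,0.75]

```text
time_s: 8.85
eef_pos: [0.5726, 0.0709, 0.0219]
orientation: [0.689, 0.558, 0.36, -0.291]
force: [-1.1, -1.3, 1.0]
opening: 0.021
finger_force: 0.6
```

Call:
send_rows:
  motion:
    - [0,0,0,2.3,0.5,3.3,0.75]
    - [0,0,0,2.3,0.5,3.3,0.75]
    - [0,0,0,1.7,0,2.4,0.75]
    - [0,0,0,0,0,0,0.75]

```text
time_s: 9.25
eef_pos: [0.5756, 0.0816, 0.0219]
orientation: [0.689, 0.558, 0.359, -0.291]
force: [-0.6, -1.4, -0.1]
opening: 0.0218
finger_force: 0.2
```

```bash
python3 - <<'E'
from h import *
w=bot.read_camera("wrist");mv([.574,.1,.023]);cv2.imwrite("pics/a5.png",w[:,:,::-1])
E
```

```text
t 9.3 pos [0.5756 0.0814 0.0218] tip [0.5785 0.0951 0.0121] f [-0.8 -0.6 -0.4] q [-0.5   0.86  1.83  1.04  1.14 -1.1 ]
shift mm [11.1 -5.4 13.9] then turn [-0.     -0.0015  0.0007]
```

View pics/a5.png

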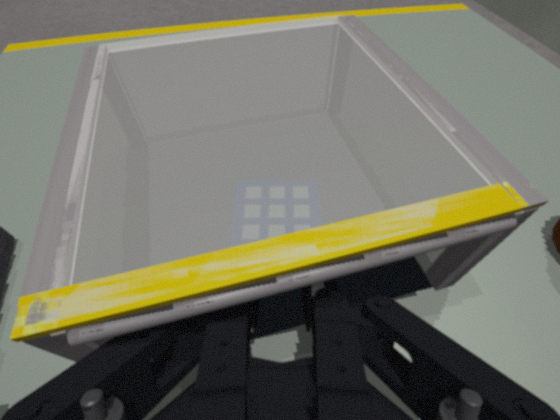

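The tray shows through the roof at (278,210), with its rear roughly 30 mm past the hinge. I'll push 6 mm more for margin, then withdraw straight back.

Call:
send_rows:
  motion:
    - [0,0,0,1.7,0,2.5,0.75]
    - [0,0,0,1.7,0,2.5,0.75]
    - [0,0,0,0,0,0,0.75]

```text
time_s: 9.6
eef_pos: [0.5771, 0.087, 0.0216]
orientation: [0.689, 0.558, 0.359, -0.29]
force: [0.5, -1.0, -2.1]
opening: 0.0211
finger_force: 0.0
```

Call:
send_rows:
  motion:
    - [0,0,0,-2.3,0,-3.3,0.75]
    - [0,0,0,-2.9,0,-4.1,0.75]
    - [0,0,0,-2.9,0,-4.1,0.75]
    - [0,0,0,-2.9,0,-4.1,0.75]
    - [0,0,0,-2.9,0,-4.1,0.75]
    - [0,0,0,-2.9,0,-4.1,0.75]
    - [0,0,0,-2.9,0,-4.1,0.75]
    - [0,0,0,-2.9,0,-4.1,0.75]
    - [0,0,0,-2.9,0,-4.1,0.75]
    - [0,0,0,-5.7,0,-8.2,0.75]
    - [0,0,0,-5.7,0,-8.2,0.75]
    - [0,0,0,-5.7,0,-8.2,0.75]

```text
time_s: 10.8
eef_pos: [0.5614, 0.0135, 0.0216]
orientation: [0.689, 0.558, 0.36, -0.291]
force: [0.2, 0.8, -0.2]
opening: 0.0214
finger_force: 0.0
```

Call:
send_rows:
  motion:
    - [0,0,0,-5.7,0,-8.2,0.75]
    - [0,0,0,-5.7,0,-8.2,0.75]
    - [0,0,0,-5.7,0,-8.2,0.75]
    - [0,0,0,-5.7,0,-8.2,0.75]
    - [0,0,0,-5.7,0,-8.2,0.75]
    - [0,0,0,-3,0,-4,0.75]
    - [0,0,0,0,0,0,0.75]
    - [0,0,0,0,0,0,0.75]

```text
time_s: 11.6
eef_pos: [0.5501, -0.0391, 0.0216]
orientation: [0.689, 0.558, 0.36, -0.291]
force: [-0.4, -0.6, -0.6]
opening: 0.0213
finger_force: 0.0
```

```bash
python3 - <<'E'
from h import *
w=bot.read_camera("wrist");mv([.52,-.1,.1]);cv2.imwrite("pics/a6.png",w[:,:,::-1])
E
```

```text
t 11.65 pos [ 0.55   -0.0389  0.0216] tip [ 0.5529 -0.0252  0.0119] f [ 0.8 -0.4  0.5] q [-0.7   0.87  1.76  0.86  1.26 -1.1 ]
shift mm [ 26.5 -16.6 -99. ] then turn [-0.     -0.0019  0.0004]
```

View pics/a6.png

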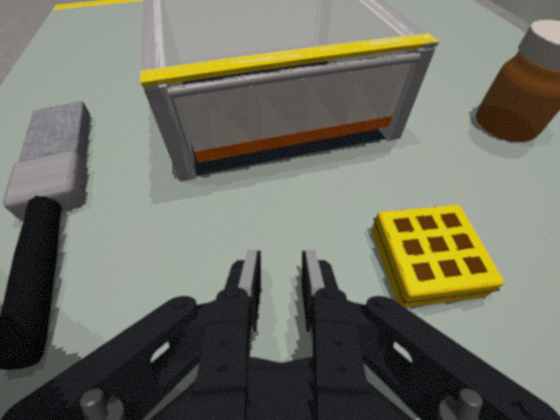

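The view shows the tray gone inside, and the orange edge hanging straight between the posts ((193,158) to (392,123)). Amber, jar and brush look undisturbed. I'll do one numeric check that the flap is shut and hand in if it is.

```bash
python3 - <<'E'
from h import *
P=plane("wrist",[(196,161),(391,126)],.016);print(P.round(4).tolist())
print("amber",rect(plane("wrist",[(378,208),(463,206),(500,283),(409,296)],.02)))
if abs(P[:,1]-.062).max()<.006: print(bot.close_job())
E
```

```text
[[0.5122, 0.059, 0.016], [0.6563, 0.0671, 0.016]]
amber (array([635.4, -34.8]), array([52.3, 50.2]), 83.2)
the job is handed in; nothing more can be done
None
```

The blue tray was pushed flat through the flap into the pass box and the hand drawn back out. The flap measured shut, the amber tray measured unmoved, the jar and brush looked undisturbed in the last wrist view, and the job was handed in at about 12 s.

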